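# Close up the pottery tool chest

## Task

Close up the blue tool chest with your fingertips only, without gripping anything: first push both open drawers fully home while the lid is still up, then push the raised lid over and down until it is fully shut (the shut lid locks the drawers). Leave the pot, the bottle and the jar standing where they are, and finish clear of everything.

Things in the scene. Friction and masses are not known exactly. Their poses are not given: they have to be found in the camera images.
- chest: Blue steel tool chest fixed to the bench, 160 mm deep (its x) by 320 mm wide (its y) by 120 mm high without the lid. Origin: centre of its underside, on the bench. Its x axis points to the back (hinge side), -x to the front (drawer side, facing roughly the robot), y to its left. Two drawers side by side in the lower half of the front; above them an open till (80 to 120 mm high) under the lid.
- drawer_left (a joint): How far the chest's left (+y) grey drawer stands out, m: 0 = fully home, at most 0.065; it slides straight along the chest's x axis, stays where it is left and needs about 1.5 N to push. Each drawer front is 152 mm wide and 50 mm high (20 to 70 mm above the bench).
- drawer_right (a joint): The same for the right (-y) drawer.
- drawer_left_knob (a point): Centre of the outer flat face of the left drawer's black round knob: 26 mm in diameter, its face 26 mm in front of the drawer front, 47 mm above the bench, at y = +78.5 mm in the chest's frame. Pushing on this face towards the chest's +x shuts the drawer. When the drawer is home it lies 114 mm in front of the chest's origin.
- drawer_right_knob (a point): The same for the right drawer, at y = -78.5 mm in the chest's frame.
- lid (a joint): Opening angle of the chest's blue lid, rad: 0 = shut flat on the chest, 1.5 = stop (almost upright); it starts raised and leaning towards the front (0.8 to 1.25). The stiff hinge holds the lid at any angle, so it has to be pushed all the way down (under 6 N near its free edge).
- lid_hinge (a point): Middle of the hinge line along the back upper edge of the chest: 80 mm behind the chest's origin, 120 mm above the bench; the line runs along the chest's y.
- lid_edge (a point): Middle of the free edge of the lid, on its outer face (the face that looks up when shut, backwards and up when raised; a pale panel is painted on it). The lid is a plate 168 mm from hinge to free edge, 320 mm wide, 12 mm thick; its inner face passes through the hinge line. It is pushed on the outer face, from behind, towards the front and down.
- pot: Bystander: open terracotta pot, 84 mm in diameter, 85 mm high, standing beside the chest; origin at the centre of its underside.
- bottle: Bystander: clear water bottle with a white cap, 60 mm in diameter, 190 mm high, standing beside the chest; origin at the centre of its underside.
- jar: Bystander: amber glaze jar with a black cap, 64 mm in diameter, 80 mm high, standing beside the chest; origin at the centre of its underside.

How it is judged (in metres and radians):
On the way, in this order (a step that is already met when the one before it is completed fails the run):
1. both drawers are pushed home (within 4 mm) while the lid is still up (value of joint each of drawer_left, drawer_right below 0.004 m and value of joint lid above 0.5 rad), for 0.2 s.
2. the lid is pushed shut (value of joint lid below 0.04 rad), for 0.2 s.
At the end, for the whole second after the job is handed in: Both drawers within 4 mm of fully home, the lid within 0.04 rad of shut (7 mm at its free edge), and the pot, bottle and jar upright within 25 mm of where they stood (value of joint each of drawer_left, drawer_right below 0.004 m and value of joint lid below 0.04 rad and distance of each of pot, bottle, jar from where it was at the start of the episode below 0.025 m and angle between each of pot, bottle, jar's own z axis and vertical below 0.15 rad); the robot touches nothing.
It fails at once if the pot, bottle or jar is lifted, carried, knocked over or shoved more than 25 mm (distance of any of pot, bottle, jar from where it was at the start of the episode above 0.025 m or angle between any of pot, bottle, jar's own z axis and vertical above 0.4 rad).
It fails at once if the lid is shut onto a drawer that is still open (value of joint lid below 0.1 rad and value of joint any of drawer_left, drawer_right above 0.01 m).
It also fails if it takes over 61 s, if anything falls off the work surface, if the arm or the gripper's body presses on something with over 40 N, if the wrist force passes 120 N, or if a joint passes its speed limit or range.

## Robot

A 7-joint arm with a two-finger parallel gripper is mounted at the origin on the work surface. World frame = base frame: x ahead of the robot, y to its left, z up, the work surface at z = 0. Lengths are in mm, angles in rad, forces in N, time in s.
With the tool pointing down it reaches from about 350 to 775 mm from the base axis. Payload 3.1 kg.
Tool frame: the origin (TCP) lies midway between the tips of the shut fingers; the grasp point (between the pads) lies 19 mm behind it (tcp_to_grasp is the distance from the TCP to the grasp point, in mm); z points along the fingers, y is the line along which they close (so a half turn about z gives the same grasp; the last joint's range is limited). The gripper opens to 85 mm and grips with 20 to 120 N. Pads are 22 mm wide; open, the fingers measure 114 mm over their backs; the gripper's body (76 mm by 85 mm) begins 54 mm behind the grasp point. The pads swing forward as they close: fully open they stand 13 mm farther back than shut.
Start: joints at [1.215, 0.311, 0.014, 1.512, -0.004, 1.319, -0.027], TCP at [169.804, -523.149, 201.404] pointing down, gripper open.
Joint ranges: [-2.7, 2.7], [-0.3, 1.91], [-1.27, 1.3], [0.12, 2.57], [-1.44, 4.58], [0.2, 2.03], [-3.05, 3.05]. Speed limits (rad/s): [2.79, 2.79, 3.14, 3.14, 3.14, 3.14, 3.14].

## Interface

Orientations are given as a unit quaternion [x, y, z, w].
In Python, from rig import observe, snapshot, sign_off, tcp_to_grasp gives the robot as it stands.
- The arm moves only by the shell command python3 -m jog 'ROWS' [FORCE]. ROWS is JSON, a list of rows, each an object with "dp": the shift along the tool's x, y, z in mm, a list of three; "spin": the turn about the tool's z in rad; "hand": the closure, from 0 (fully open) to 1 (shut). In form: [{"dp": [x, y, z], "spin": spin, "hand": hand}, ...]. A call has 1 to 20 rows; each row is the pose to reach, as a shift and turn from the pose commanded when the call began, along the tool's axes at that moment; what a row does not reach only later rows make up. A row lasts 1/12 s, in which the tool goes at most 41.7 mm and 7.16 degrees, less where a joint would pass 70% of its speed; a pose out of reach is approached as far as the arm can. A call with a gripper value outside its range is refused whole. The fingers move at their own pace and stop on an object; FORCE is the grip in N (left out, the last holds). Time passes only in rows, so rows that repeat a pose let the fingers close. It gives the time, the measured TCP pose, the force, the opening and the grip force at its end, in the units of the state.
- observe(): the state, without advancing time (a new reading comes with each control period).
- snapshot(name): name is "scene" or "top"; returns a dict with "img" (400x640x3 uint8, blue, green, red), "mtx" (3x3 intrinsics, pixels), "rvec" (rotation vector, rad) and "tvec" (3), from world to camera coordinates, as OpenCV has them. Camera axes: x right, y down, z forward; pixel columns grow to the right and rows downward; lengths in mm; the calibration is good to about 2 mm. A picture is of the moment at which its call begins. There is no depth.
- sign_off(): hands the job in; it is judged then, once.
The state is a dict: "t": time; "joint_positions": joint angles; "joint_vel": joint speeds; "joint_torque": joint torques, N m; "ee_pos": TCP position; "tool_rot": TCP orientation; "force": force on the tool from outside, world axes, zero at the start; "ft_torque": the same for the moment, N m; "grip_width": finger opening in mm; "finger_force": force on a finger pad.
Only numpy, scipy, OpenCV 4.12 (cv2) and the standard library are available. Lean on these libraries where they do the work, as an engineer would, in place of code of your own. Each camera call takes 0.05 s, during which the arm holds its last target. There are 200 camera calls.

## Working session

There is one attempt and no reset: what is moved stays moved. The work goes in short steps, Python scripts to look and compute and a shell command to move; the robot and the scene stay as the last step left them, time stands still between calls to the robot, and variables do not carry over. Pictures are saved under pics/ and viewed, at most 10 in all, crops included, and the job is handed in when it is done.

```bash
mkdir -p pics
python3 - <<'E'
from rig import observe, snapshot
import cv2
for n in("scene","top"):
    s=snapshot(n); cv2.imwrite(f"pics/{n}0.png",s["img"]); print(n,s["mtx"],s["rvec"],s["tvec"])
o=observe();print(o)
E
```

```text
scene [[373.83075399   0.         326.13325801]
 [  0.         373.83075399 195.20453481]
 [  0.           0.           1.        ]] [ 2.31070503 -0.72144864  0.2925761 ] [-473.11104739  329.35670458  595.75642828]
top [[418.02519848   0.         317.29807184]
 [  0.         418.02519848 200.76722847]
 [  0.           0.           1.        ]] [ 2.12682594 -2.16454846  0.0987433 ] [ 59.84548364 594.70606728 970.61681435]
{'t': 0.1, 'joint_positions': array([ 1.21529133,  0.3116349 ,  0.01399671,  1.51290786, -0.00441309,
        1.31922731, -0.02720266]), 'joint_vel': array([-2.08170546e-04,  5.38738859e-05,  4.28441088e-04, -3.22181411e-03,
       -5.27332970e-04,  1.23948009e-03,  4.11684209e-05]), 'joint_torque': array([ 8.33947197e-04, -3.80856228e+01,  1.46405697e-01, -2.31242841e+01,
        1.21655903e-02,  8.07423145e-03, -6.82736960e-07]), 'ee_pos': array([ 169.56085289, -522.4403435 ,  200.43121932]), 'tool_rot': array([ 9.87710231e-01,  1.56292505e-01, -2.06171410e-04, -1.05327686e-03]), 'force': array([ 0.22756553,  0.37391127, -0.13313362]), 'ft_torque': array([-0.00111864,  0.03642046,  0.02234935]), 'finger_force': 0.0, 'grip_width': 85.07614547755078}
```

View pics/scene0.png

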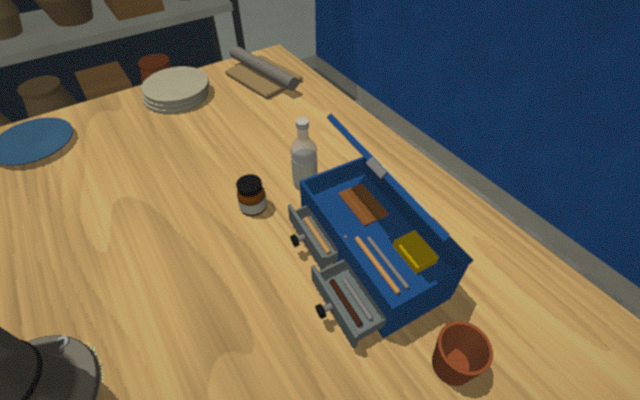

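View pics/top0.png

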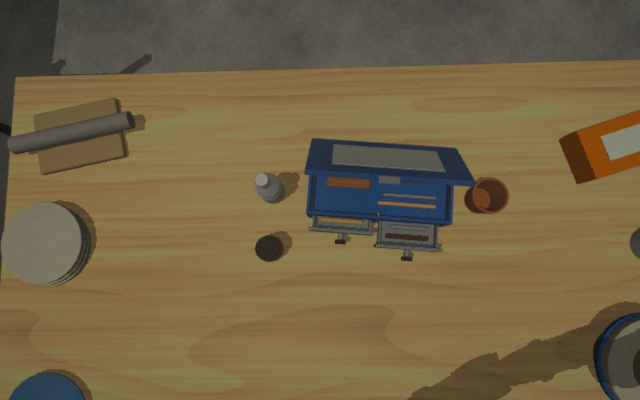

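Scene view: the lid is up at the rear. The knobs are at about (296,241) left and (321,311) right, the jar at (251,195), the bottle at (304,155) and the pot at (462,353). Top view: the knobs are at (341,240) and (407,256), the chest's front rim runs (307,215)–(451,222), the pot is at (487,195), and the lid's outer edge runs (306,175)–(473,184).

```bash
cat > h.py <<'E'
import numpy as np, cv2
from rig import observe, snapshot
from scipy.spatial.transform import Rotation as R
def ray(s,uv):
    Rm=cv2.Rodrigues(s["rvec"])[0]; t=np.ravel(s["tvec"])
    d=Rm.T@np.linalg.solve(s["mtx"],[*uv,1.]); return -Rm.T@t,d/np.linalg.norm(d)
def onz(s,uv,z):
    c,d=ray(s,uv); return c+d*(z-c[2])/d[2]
def tri(a,ua,b,ub):
    c1,d1=ray(a,ua);c2,d2=ray(b,ub)
    k=np.linalg.lstsq(np.c_[d1,-d2],c2-c1,rcond=None)[0]
    p,q=c1+k[0]*d1,c2+k[1]*d2; return (p+q)/2,np.linalg.norm(p-q)
def proj(s,p): return cv2.projectPoints(np.atleast_2d(np.float64(p)),s["rvec"],s["tvec"],s["mtx"],None)[0][:,0]
E
python3 - <<'E'
from h import *
np.set_printoptions(precision=1,suppress=True)
a=snapshot("scene");b=snapshot("top")
print(ray(a,(320,200)),ray(b,(320,200)))
for n,u,v in(("kL",(296,241),(341,240)),("kR",(321,311),(407,256))): print(n,tri(a,u,b,v),onz(b,v,47),onz(a,u,47))
for n,u in(("rimFL",(307,215)),("rimFR",(451,222))): print(n,onz(b,u,120))
for n,u,z in(("pot",(487,195),85),("cap",(263,180),190),("jar",(269,247),80)): print(n,onz(b,u,z))
cv2.imwrite("pics/tc.png",cv2.resize(b["img"][125:270,240:520],None,fx=2.85,fy=2.85,interpolation=cv2.INTER_CUBIC))
cv2.imwrite("pics/sc.png",cv2.resize(a["img"][100:390,230:500],None,fx=2,fy=2,interpolation=cv2.INTER_CUBIC))
E
```

```text
(array([ 291.9, -398. ,  666. ]), array([ 0.4,  0.6, -0.7])) (array([ 474.3,   21.7, 1036.3]), array([ 0.1,  0. , -1. ]))
kL (array([499.6,  -4.9,  47.3]), np.float64(1.5053262858173833)) [500.3  -5.2  47. ] [499.   -4.4  47. ]
kR (array([ 458.5, -157.1,   46.8]), np.float64(4.637862187777925)) [ 460.6 -158.2   47. ] [ 456.3 -156.3   47. ]
rimFL [554.4  70.3 120. ]
rimFR [ 533.4 -243.   120. ]
pot [ 595.5 -337.4   85. ]
cap [622.3 156.4 190. ]
jar [486.3 160.1  80. ]
```

View pics/tc.png

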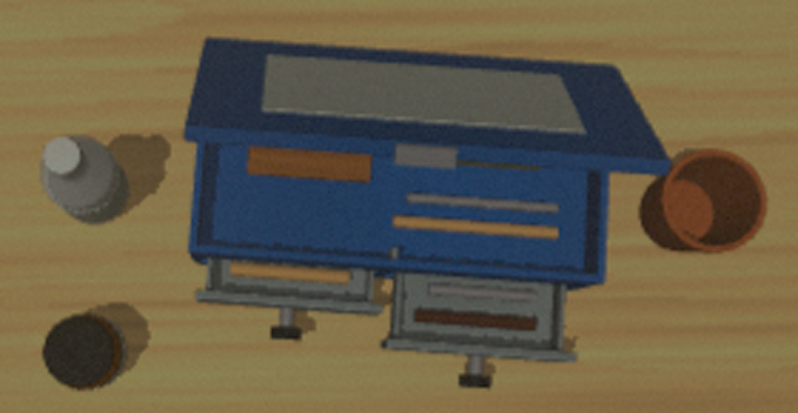

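View pics/sc.png

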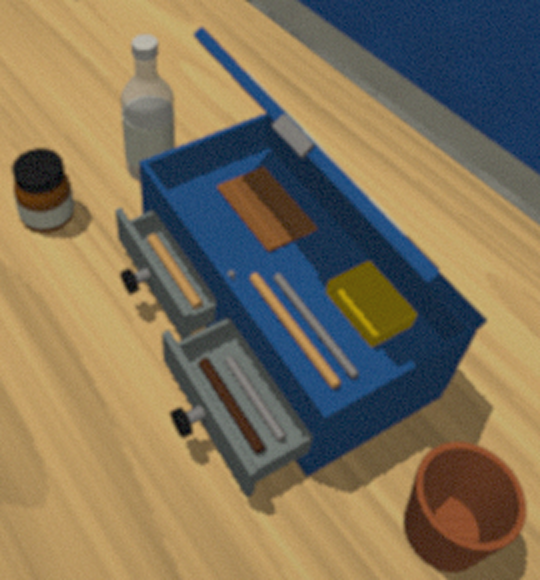

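The crops confirm that both drawers are out (right much more than left) and the lid is raised and leaning forward. Top crop: the knob faces end at (285,339) and (475,385), the rim's front corners are at (192,257) and (603,283), and the lid's free-edge corners are at (190,135) and (670,170).

```bash
cat >> h.py <<'E'
def to(p,yaw=None):
    o=observe(); Rm=R.from_quat(o["tool_rot"]).as_matrix()
    y0=np.arctan2(Rm[1,0],Rm[0,0])
    print("tcp",o["ee_pos"].round(1),"yaw",y0.round(3),"F",o["force"].round(1),"t",round(o["t"],2),"dp",(Rm.T@(np.array(p)-o["ee_pos"])).round(1),"spin",None if yaw is None else round(y0-yaw,3))
E
python3 - <<'E'
from h import *
np.set_printoptions(precision=1,suppress=True)
b=snapshot("top"); a=snapshot("scene")
P=lambda x,y:(240+(x+.5)/2.85-.5,125+(y+.5)/2.85-.5)
fl,fr=onz(b,P(192,257),120),onz(b,P(603,283),120)
w=fl-fr; ya=w/np.linalg.norm(w); yaw=np.arctan2(-ya[0],ya[1]); xa=np.array([np.cos(yaw),np.sin(yaw),0])
ya=np.array([-xa[1],xa[0],0])
O=(fl+fr)/2+80*xa;O[2]=0
print(fl,fr,np.linalg.norm(w),"yaw",yaw,"O",O)
for n,u,s in(("L",P(285,339),1),("R",P(475,385),-1)):
    k=onz(b,u,47); d=k-O; print(n,k,"open",-114-d@xa,"y",d@ya)
# lid free edge: theta from each corner, ray vs. circle of outer edge
for u,s in((P(190,135),1),(P(670,170),-1)):
    c,d=ray(b,u)
    for th in np.arange(.75,1.3,.05):
        z=120+168*np.sin(th)
        q=c+d*(z-c[2])/d[2]-O
        print(s,round(th,2),"x",round(q@xa,1),"want",round(80-168*np.cos(th),1),"y",round(q@ya,1))
to(O-170*xa-78.5*ya+[0,0,200],yaw)
E
```

```text
[554.8  70.2 120. ] [ 529.1 -243.4  120. ] 314.54932933768555 yaw -0.0816479199014276 O [621.7 -93.1   0. ]
L [491.9  -1.9  47. ] open 22.795506211015095 y 80.29268182389988
R [ 451.9 -156.3   47. ] open 50.02400344113241 y -76.77529804456726
1 0.75 x -6.0 want -42.9 y 157.5
1 0.8 x -7.2 want -37.0 y 157.1
1 0.85 x -8.2 want -30.9 y 156.7
1 0.9 x -9.2 want -24.4 y 156.4
1 0.95 x -10.2 want -17.7 y 156.0
1 1.0 x -11.1 want -10.8 y 155.7
1 1.05 x -11.9 want -3.6 y 155.4
1 1.1 x -12.6 want 3.8 y 155.1
1 1.15 x -13.3 want 11.4 y 154.9
1 1.2 x -13.9 want 19.1 y 154.7
1 1.25 x -14.5 want 27.0 y 154.5
-1 0.75 x -10.5 want -42.9 y -167.3
-1 0.8 x -11.6 want -37.0 y -165.3
-1 0.85 x -12.6 want -30.9 y -163.4
-1 0.9 x -13.6 want -24.4 y -161.6
-1 0.95 x -14.5 want -17.7 y -159.9
-1 1.0 x -15.3 want -10.8 y -158.3
-1 1.05 x -16.1 want -3.6 y -156.8
-1 1.1 x -16.9 want 3.8 y -155.5
-1 1.15 x -17.5 want 11.4 y -154.3
-1 1.2 x -18.1 want 19.1 y -153.2
-1 1.25 x -18.6 want 27.0 y -152.2
tcp [ 169.7 -522.9  201. ] yaw 0.314 F [-0.6 -0.8  0.3] t 0.3 dp [ 375.5 -262.3    1.2] spin 0.395
```

```bash
python3 -m jog '[{"dp":[343,-276,0],"spin":0.395,"hand":1},{"dp":[343,-276,0],"spin":0.395,"hand":1},{"dp":[343,-276,0],"spin":0.395,"hand":1},{"dp":[343,-276,0],"spin":0.395,"hand":1},{"dp":[343,-276,0],"spin":0.395,"hand":1},{"dp":[343,-276,0],"spin":0.395,"hand":1},{"dp":[343,-276,0],"spin":0.395,"hand":1},{"dp":[343,-276,0],"spin":0.395,"hand":1},{"dp":[343,-276,0],"spin":0.395,"hand":1},{"dp":[343,-276,0],"spin":0.395,"hand":1},{"dp":[343,-276,0],"spin":0.395,"hand":1},{"dp":[343,-276,0],"spin":0.395,"hand":1},{"dp":[343,-276,0],"spin":0.395,"hand":1},{"dp":[343,-276,0],"spin":0.395,"hand":1},{"dp":[343,-276,0],"spin":0.395,"hand":1},{"dp":[343,-276,0],"spin":0.395,"hand":1}]' 20
cat >> h.py <<'E'
yaw=-0.082; xa=np.array([np.cos(yaw),np.sin(yaw),0]); ya=np.array([-xa[1],xa[0],0]); O=np.array([621.7,-93.1,0])
def ch(): 
    d=observe()["ee_pos"]-O; print("chest frame",round(d@xa,1),round(d@ya,1),round(d[2],1))
def C(x,y,z): return O+x*xa+y*ya+np.array([0,0,z])
E
python3 -c "
from h import *
ch();to(C(-205,-77.5,40),yaw)"
```

```text
t: 1.63
ee_pos: [410.0, -156.4, 201.3]
tool_rot: [0.999, -0.042, -0.0, 0.0]
force: [-0.3, -0.3, 0.4]
grip_width: 0.1
finger_force: 0.0
chest frame -205.8 -80.4 201.3
tcp [ 410.  -156.4  201.3] yaw -0.085 F [-0.3 -0.3  0.4] t 1.63 dp [  0.8  -3.  161.3] spin -0.003
```

```bash
python3 -m jog '[{"dp":[0,-2,40],"spin":0,"hand":1},{"dp":[0,-2,80],"spin":0,"hand":1},{"dp":[0,-2,120],"spin":0,"hand":1},{"dp":[0,-2,160],"spin":0,"hand":1},{"dp":[0,-2,160],"spin":0,"hand":1},{"dp":[8,-2,160],"spin":0,"hand":1},{"dp":[16,-2,160],"spin":0,"hand":1},{"dp":[24,-2,160],"spin":0,"hand":1},{"dp":[30,-2,160],"spin":0,"hand":1},{"dp":[35,-2,160],"spin":0,"hand":1},{"dp":[40,-2,160],"spin":0,"hand":1},{"dp":[45,-2,160],"spin":0,"hand":1},{"dp":[50,-2,160],"spin":0,"hand":1},{"dp":[55,-2,160],"spin":0,"hand":1},{"dp":[60,-2,160],"spin":0,"hand":1},{"dp":[65,-2,160],"spin":0,"hand":1},{"dp":[65,-2,160],"spin":0,"hand":1}]'
python3 -c "
from h import *
ch();print(observe()['force']);cv2.imwrite('pics/p1.png',snapshot('scene')['img'])"
```

```text
t: 3.05
ee_pos: [477.1, -158.0, 41.4]
tool_rot: [0.999, -0.04, 0.001, -0.0]
force: [-0.2, -0.4, 0.3]
grip_width: -0.1
finger_force: 0.0
chest frame -138.8 -76.5 41.4
[-0.24962925 -0.35304543  0.32313293]
```

View pics/p1.png

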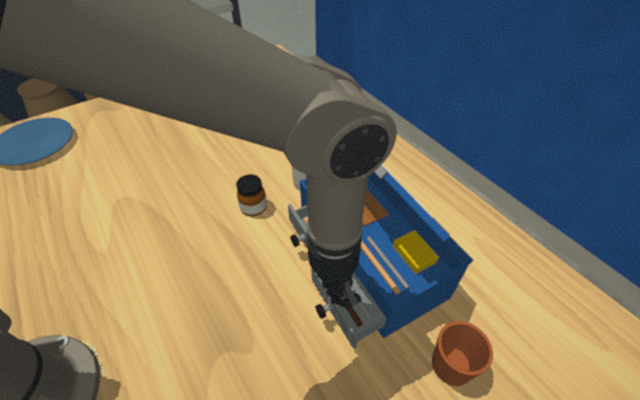

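The right knob at (321,311) hasn't moved, and the fingertips show near (345,300). I'll project the TCP and check the images against that before doing anything more.

Run:
```python
from h import *
a=snapshot("scene");b=snapshot("top");p=observe()["ee_pos"]
print(proj(a,p),proj(b,p),proj(a,C(-164,-78.5,47)),proj(a,C(-205,-77,41)))
i=cv2.resize(a["img"][230:350,280:400],None,fx=4,fy=4,interpolation=cv2.INTER_CUBIC)
j=cv2.resize(b["img"][170:290,330:450],None,fx=4,fy=4,interpolation=cv2.INTER_CUBIC)
cv2.imwrite("pics/p2.png",cv2.resize(np.hstack([i,j]),(800,400)))
```

```text
[[330.41265286 307.39325425]] [[406.18987398 249.59175343]] [[319.38538132 313.12801742]] [[298.19692351 325.27425594]]
```

View pics/p2.png

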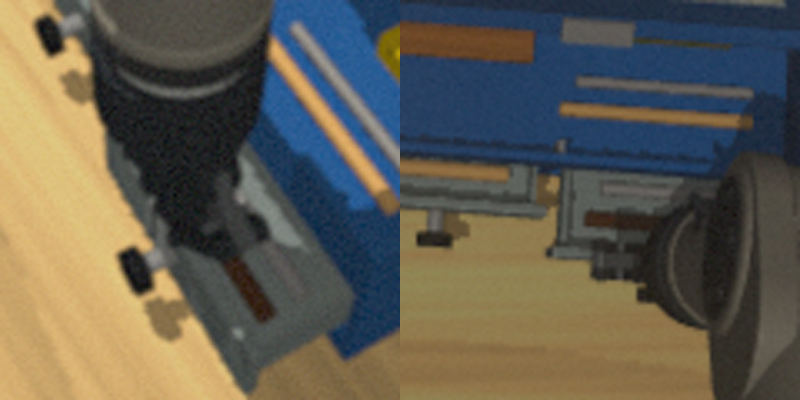

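Run:
```python
from h import *
a=snapshot("scene");b=snapshot("top")
print(tri(a,(343,304),b,(394,248)), proj(a,[[477,-158,z] for z in (41,80,120,200)]).round(), proj(b,[[477,-158,z] for z in (41,80,120,200)]).round())
o=observe();print(o["joint_positions"].round(3),o["ee_pos"],o["tool_rot"])
i=cv2.resize(b["img"][200:300,370:470],None,fx=6,fy=6,interpolation=cv2.INTER_CUBIC)
cv2.imwrite("pics/p3.png",cv2.convertScaleAbs(i,alpha=1.8))
```

```text
(array([ 494.32043556, -144.04205856,    6.26847162]), np.float64(34.16543675673943)) [[331. 307.]
 [332. 297.]
 [332. 285.]
 [333. 258.]] [[406. 249.]
 [409. 249.]
 [413. 249.]
 [421. 248.]]
[ 0.522  0.386 -0.296  1.852  0.138  0.925 -1.489] [ 475.33299251 -158.0095535    41.2779564 ] [ 9.99174887e-01 -4.06133090e-02 -3.22023500e-04  2.66390242e-06]
```

View pics/p3.png

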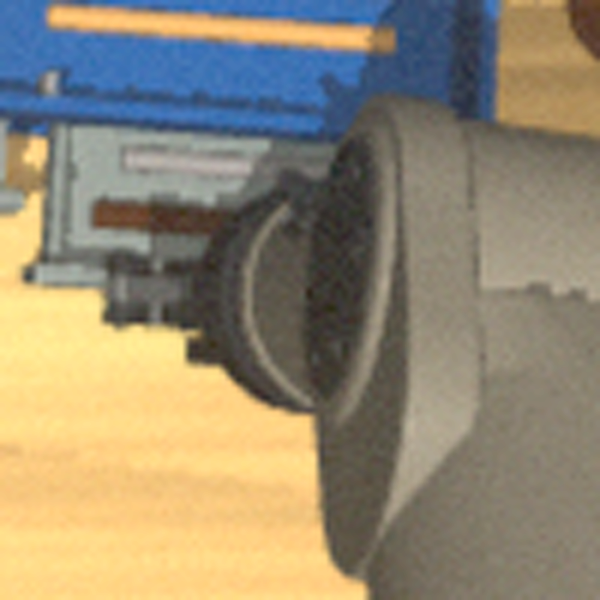

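The picture doesn't agree with the reported position: the knob is unmoved and there is no force. I'll lift straight up, back off and recheck how TCP readings match the images.

```bash
python3 -m jog '[{"dp":[0,0,-20],"spin":0,"hand":1},{"dp":[0,0,-60],"spin":0,"hand":1},{"dp":[0,0,-60],"spin":0,"hand":1},{"dp":[-40,0,-60],"spin":0,"hand":1},{"dp":[-70,0,-60],"spin":0,"hand":1},{"dp":[-70,0,-60],"spin":0,"hand":1},{"dp":[-70,0,-60],"spin":0,"hand":1}]'
python3 - <<'E'
from h import *
ch();a=snapshot("scene");b=snapshot("top");p=observe()["ee_pos"]
print(observe()["force"])
pa,pb=proj(a,p)[0],proj(b,p)[0];print(pa,pb)
out=[]
for s,q in((a,pa),(b,pb)):
    x,y=int(q[0])-50,int(q[1])-60
    i=cv2.resize(s["img"][y:y+120,x:x+100],None,fx=4,fy=4,interpolation=cv2.INTER_CUBIC)
    cv2.drawMarker(i,(int((q[0]-x)*4),int((q[1]-y)*4)),(0,0,255),0,10,1); out.append(i)
    print(x,y)
cv2.imwrite("pics/p4.png",cv2.convertScaleAbs(np.hstack(out),alpha=1.5))
E
```

```text
t: 3.88
ee_pos: [404.1, -152.5, 101.2]
tool_rot: [0.999, -0.041, -0.0, 0.0]
force: [0.1, -0.3, 0.3]
grip_width: -0.2
finger_force: 0.0
chest frame -212.0 -77.0 101.2
[0.40162646 0.43300057 0.40593283]
[294.16782695 310.44099898] [410.09263933 280.99860823]
244 250
360 220
```

View pics/p4.png

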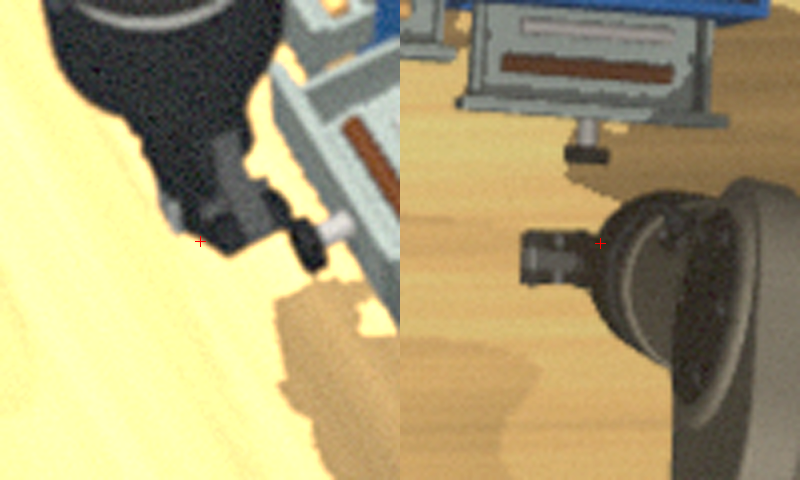

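The image confirms that the drawer and knob haven't moved, and the tool's position roughly matches the top view. Next I'll descend alone, then advance in small steps with readings.

```bash
python3 -m jog '[{"dp":[0,0,20],"spin":0,"hand":1},{"dp":[0,0,40],"spin":0,"hand":1},{"dp":[0,0,60],"spin":0,"hand":1},{"dp":[0,0,60],"spin":0,"hand":1},{"dp":[0,0,60],"spin":0,"hand":1},{"dp":[20,0,60],"spin":0,"hand":1},{"dp":[35,0,60],"spin":0,"hand":1},{"dp":[35,0,60],"spin":0,"hand":1}]'
cat > k.py <<'E'
from h import *
# knob blobs: dark pixels near expected positions in both views
ch(); o=observe(); print("F",o["force"].round(1),"t",round(o["t"],2))
for n in("top","scene"):
    s=snapshot(n); g=s["img"].max(2)
    c,st,cen=None,None,None
    N,l,st,cen=cv2.connectedComponentsWithStats((g<45).astype(np.uint8))
    for i in range(1,N):
        x,y,w,h,A=st[i]
        if 15<A<200 and ((n=="top" and 325<x<420 and 215<y<270) or (n=="scene" and 285<x<360 and 200<y<330)): print(n,cen[i].round(1),st[i])
E
python3 k.py; python3 -m jog '[{"dp":[4,0,0],"spin":0,"hand":1},{"dp":[8,0,0],"spin":0,"hand":1},{"dp":[12,0,0],"spin":0,"hand":1},{"dp":[16,0,0],"spin":0,"hand":1},{"dp":[20,0,0],"spin":0,"hand":1}]'; python3 k.py
```

```text
t: 4.65
ee_pos: [446.8, -155.7, 43.7]
tool_rot: [0.999, -0.04, 0.004, 0.0]
force: [1.8, -0.2, 0.0]
grip_width: 0.3
finger_force: 0.0
chest frame -169.2 -76.7 43.7
F [ 1.8 -0.2  0. ] t 4.65
top [420.4 237.9] [413 236  15   5  48]
top [339.8 241.5] [335 240  10   4  26]
scene [337.7 307.2] [335 304   6   8  27]
t: 5.17
ee_pos: [461.1, -156.9, 41.5]
tool_rot: [0.999, -0.041, 0.0, 0.0]
force: [0.2, 0.2, 0.0]
grip_width: 0.2
finger_force: 0.0
chest frame -154.8 -76.7 41.5
F [0.2 0.2 0. ] t 5.17
top [340.1 241.7] [335 240  10   4  23]
scene [348.8 302.5] [346 298   6  10  30]
scene [320.7 311.6] [317 306   8  11  52]
```

Run:
```python
from h import *
ch();a=snapshot("scene");b=snapshot("top");o=observe();p=o["ee_pos"]
Rm=R.from_quat(o["tool_rot"]).as_matrix()
out=[]
for s in(a,b):
    q=proj(s,p)[0]; x,y=int(q[0])-33,int(q[1])-55
    i=cv2.resize(s["img"][y:y+80,x:x+66],None,fx=6,fy=6,interpolation=cv2.INTER_CUBIC)
    i=cv2.convertScaleAbs(i,alpha=1.8,beta=15)
    for dx,dy,dz,col in((0,0,0,(0,0,255)),(11,0,0,(0,255,255)),(-11,0,0,(0,255,255)),(0,45,-60,(0,255,0)),(0,-45,-60,(0,255,0)),(0,0,-73,(255,0,255))):
        r=(proj(s,p+Rm@[dx,dy,dz])[0]-[x,y]+.5)*6-.5
        cv2.drawMarker(i,(int(r[0]),int(r[1])),col,0,10,1)
    out.append(i)
cv2.imwrite("pics/p5.png",np.hstack(out))
```

```text
chest frame -154.3 -76.6 41.5
```

View pics/p5.png

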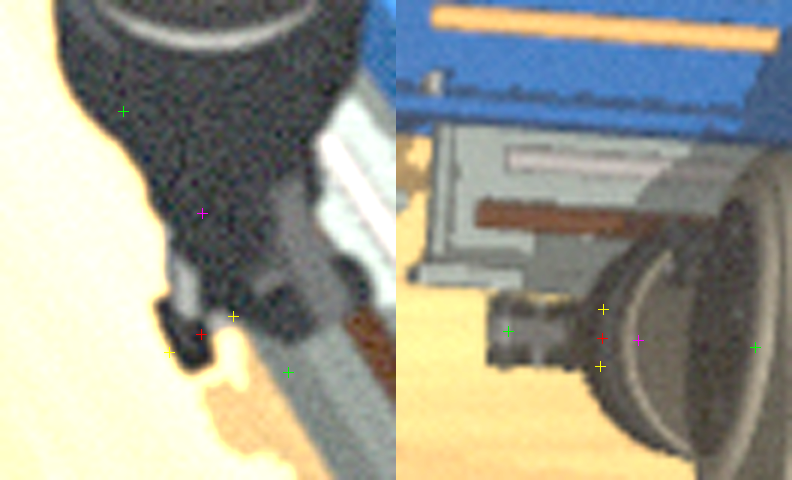

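This view shows the knob still unmoved at px (321,311). The knuckles match their predicted marks, but no fingertip appears at the TCP mark. The fingertips seem to be about 30 mm higher than I assumed and are passing over the knob, so I'll back off, go lower (safe either way) and push again.

```bash
python3 -m jog '[{"dp":[-30,0,0],"spin":0,"hand":1},{"dp":[-60,0,0],"spin":0,"hand":1},{"dp":[-60,0,0],"spin":0,"hand":1},{"dp":[-60,0,10],"spin":0,"hand":1},{"dp":[-60,0,20],"spin":0,"hand":1},{"dp":[-60,0,26],"spin":0,"hand":1},{"dp":[-60,0,26],"spin":0,"hand":1},{"dp":[-60,0,26],"spin":0,"hand":1}]'
python3 - <<'E'
from h import *
ch()
# silhouette of the tool against the bench: lowest dark pixels per column near the projected TCP
a=snapshot("scene");p=observe()["ee_pos"];q=proj(a,p)[0];g=a["img"].max(2)
print(q)
x0,y0=int(q[0])-18,int(q[1])-30
for r in g[y0:y0+50:2,x0:x0+56:2]: print("".join("#" if v<60 else "+" if v<110 else "." for v in r))
E
```

```text
t: 6.03
ee_pos: [400.7, -151.8, 15.2]
tool_rot: [0.999, -0.041, -0.0, -0.0]
force: [0.3, 1.0, -0.8]
grip_width: -0.1
finger_force: 0.0
chest frame -215.4 -76.6 15.2
[293.7787438  333.91303269]
################+.........+.
################.....+#+....
###############......###+...
###############......####...
.+#############+.....+###+..
...+############......###+..
....#########+##......+##+..
....+#######++##+......#+...
.....#######++++............
.....+######++++............
.....+#######++#++..........
......#######++++#..........
......++######++###+........
.......+####+#+++###........
.......+###+####++##+.......
.........+#####+++##+.......
..........#####+++#+........
...........#####++..........
............###+............
.............++.............
............................
............................
............................
............................
............................
```

```bash
python3 -m jog '[{"dp":[15,0,0],"spin":0,"hand":1},{"dp":[30,0,0],"spin":0,"hand":1},{"dp":[30,0,0],"spin":0,"hand":1},{"dp":[35,0,0],"spin":0,"hand":1},{"dp":[40,0,0],"spin":0,"hand":1},{"dp":[45,0,0],"spin":0,"hand":1},{"dp":[50,0,0],"spin":0,"hand":1},{"dp":[50,0,0],"spin":0,"hand":1}]';  python3 k.py
```

```text
t: 6.75
ee_pos: [451.8, -156.1, 15.5]
tool_rot: [0.999, -0.041, 0.0, 0.0]
force: [0.3, -0.4, 0.3]
grip_width: 0.2
finger_force: 0.0
chest frame -164.2 -76.7 15.5
F [ 0.3 -0.4  0.3] t 6.75
top [421.6 233. ] [415 231  13   6  36]
scene [341.7 313.2] [339 310   6   8  28]
```

```bash
cat > d.py <<'E'
from h import *
b=snapshot("top");ref=cv2.imread("pics/top0.png")
for n,x in(("R",range(379,384)),("L",range(316,330))):
    for nm,i in(("ref",ref),("now",b["img"])):
        sat=cv2.cvtColor(i,cv2.COLOR_BGR2HSV)[:,:,1].astype(int)[220:256,list(x)].mean(1).round().astype(int)
        print(n,nm,"last grey row",220+max([k for k,v in enumerate(sat) if v<70],default=-1), sat[8:])
ch();print(observe()["force"])
E
python3 d.py
```

```text
R ref last grey row 247 [ 15  14  14  17  16  13  15  19  16  13  14  15  14  17  19  20  15  12
  15  32 112 113 108 109 113 114 111 111]
R now last grey row 242 [ 18  12  11  13  11  17  14  19  18  18  17  16  12  11  57 115 116 116
 113 118 120 115 109 108 113 115 111 112]
L ref last grey row 231 [ 17  16  18  41 118 119 115 112 113 118 119 115 112 112 111 112 111 118
 125 122 118 115 112 109 108 109 109 106]
L now last grey row 231 [ 17  16  16  43 116 117 115 112 112 119 119 115 112 112 112 111 110 118
 124 122 117 115 113 110 108 109 109 107]
chest frame -164.8 -76.6 15.4
[-0.11888671 -0.50761898  0.62865645]
```

The drawer moved 11 mm, exactly as the contact predicted. I'll keep pushing.

```bash
python3 -m jog '[{"dp":[6,0,0],"spin":0,"hand":1},{"dp":[12,0,0],"spin":0,"hand":1},{"dp":[18,0,0],"spin":0,"hand":1},{"dp":[24,0,0],"spin":0,"hand":1},{"dp":[28,0,0],"spin":0,"hand":1},{"dp":[32,0,0],"spin":0,"hand":1},{"dp":[35,0,0],"spin":0,"hand":1},{"dp":[37,0,0],"spin":0,"hand":1},{"dp":[38,0,0],"spin":0,"hand":1},{"dp":[38,0,0],"spin":0,"hand":1}]';  python3 d.py; python3 -m jog '[{"dp":[1,0,0],"spin":0,"hand":1},{"dp":[2,0,0],"spin":0,"hand":1},{"dp":[2,0,0],"spin":0,"hand":1}]'
```

```text
t: 7.73
ee_pos: [489.2, -159.0, 15.5]
tool_rot: [0.999, -0.041, 0.0, -0.0]
force: [-1.5, -0.7, -0.3]
grip_width: 0.1
finger_force: 0.4
R ref last grey row 247 [ 15  14  14  17  16  13  15  19  16  13  14  15  14  17  19  20  15  12
  15  32 112 113 108 109 113 114 111 111]
R now last grey row 226 [120 124 124 123 121 119 117 115 119 120 117 114 119 119 118 120 117 114
 113 117 120 115 114 111 113 114 113 112]
L ref last grey row 231 [ 17  16  18  41 118 119 115 112 113 118 119 115 112 112 111 112 111 118
 125 122 118 115 112 109 108 109 109 106]
L now last grey row 231 [ 17  17  18  41 116 117 113 112 112 120 119 114 112 113 112 111 112 118
 123 122 117 114 112 108 108 110 109 106]
chest frame -126.6 -76.4 15.5
[-0.96568468  0.17007119  0.02136021]
t: 8.03
ee_pos: [491.0, -159.0, 15.5]
tool_rot: [0.999, -0.04, 0.0, -0.0]
force: [-0.9, -0.5, -0.1]
grip_width: 0.3
finger_force: 0.6
```

```bash
python3 -m jog '[{"dp":[1,0,0],"spin":0,"hand":1},{"dp":[2,0,0],"spin":0,"hand":1},{"dp":[2,0,0],"spin":0,"hand":1}]'; python3 -m jog '[{"dp":[1,0,0],"spin":0,"hand":1},{"dp":[2,0,0],"spin":0,"hand":1},{"dp":[2,0,0],"spin":0,"hand":1}]'
```

```text
t: 8.28
ee_pos: [492.4, -159.2, 15.5]
tool_rot: [0.999, -0.04, -0.0, -0.0]
force: [-2.3, 0.3, 2.3]
grip_width: 0.1
finger_force: 1.3
t: 8.53
ee_pos: [492.3, -159.3, 15.1]
tool_rot: [0.999, -0.041, -0.003, -0.0]
force: [-6.3, 0.8, 4.9]
grip_width: -0.0
finger_force: 3.2
```

The right drawer has hit its stop: the force rises while the position stays put. Next is the left one.

```bash
python3 -m jog '[{"dp":[2,0,0],"spin":0,"hand":1},{"dp":[2,0,0],"spin":0,"hand":1},{"dp":[-20,0,0],"spin":0,"hand":1},{"dp":[-60,0,0],"spin":0,"hand":1},{"dp":[-60,0,0],"spin":0,"hand":1},{"dp":[-60,-40,0],"spin":0,"hand":1},{"dp":[-60,-80,0],"spin":0,"hand":1},{"dp":[-60,-120,0],"spin":0,"hand":1},{"dp":[-60,-155,0],"spin":0,"hand":1},{"dp":[-60,-155,0],"spin":0,"hand":1},{"dp":[-60,-155,0],"spin":0,"hand":1},{"dp":[-60,-155,0],"spin":0,"hand":1}]'; python3 d.py|cut -c1-40
```

```text
t: 9.53
ee_pos: [448.3, -0.3, 15.6]
tool_rot: [0.999, -0.04, 0.001, 0.0]
force: [0.4, -0.3, -0.1]
grip_width: -0.2
finger_force: 0.0
R ref last grey row 247 [ 15  14  14  17
  15  32 112 113 108 109 113 114 111 111
R now last grey row 225 [114 116 113 115
 118 121 117 123 118 121 119 119 119 119
L ref last grey row 231 [ 17  16  18  41
 125 122 118 115 112 109 108 109 109 106
L now last grey row 255 [ 14  15  16  39
  99  74  59  60  58  57  57  50  52  51
chest frame -180.5 77.3 15.4
[-0.04499066 -0.20847673  0.24922014]
```

Now push to about −125.5, then probe for the stop.

```bash
python3 -m jog '[{"dp":[10,0,0],"spin":0,"hand":1},{"dp":[20,0,0],"spin":0,"hand":1},{"dp":[28,0,0],"spin":0,"hand":1},{"dp":[33,0,0],"spin":0,"hand":1},{"dp":[38,0,0],"spin":0,"hand":1},{"dp":[43,0,0],"spin":0,"hand":1},{"dp":[48,0,0],"spin":0,"hand":1},{"dp":[52,0,0],"spin":0,"hand":1},{"dp":[55,0,0],"spin":0,"hand":1},{"dp":[55,0,0],"spin":0,"hand":1}]'; python3 -m jog '[{"dp":[1,0,0],"spin":0,"hand":1},{"dp":[2,0,0],"spin":0,"hand":1},{"dp":[2,0,0],"spin":0,"hand":1}]'; python3 -m jog '[{"dp":[1,0,0],"spin":0,"hand":1},{"dp":[2,0,0],"spin":0,"hand":1},{"dp":[2,0,0],"spin":0,"hand":1}]';python3 -c "
from h import *
ch()"
```

```text
t: 10.42
ee_pos: [503.2, -4.6, 15.3]
tool_rot: [0.999, -0.041, 0.0, -0.0]
force: [-1.5, -0.1, 0.4]
grip_width: -0.3
finger_force: 0.1
t: 10.67
ee_pos: [504.3, -4.5, 15.4]
tool_rot: [0.999, -0.04, 0.0, -0.0]
force: [-1.9, -0.3, -1.2]
grip_width: -0.1
finger_force: 0.5
t: 10.92
ee_pos: [506.5, -4.7, 15.4]
tool_rot: [0.999, -0.04, 0.0, -0.0]
force: [-0.7, 1.7, -0.6]
grip_width: -0.0
finger_force: 0.6
chest frame -122.0 78.6 15.4
```

```bash
python3 -m jog '[{"dp":[1,0,0],"spin":0,"hand":1},{"dp":[2,0,0],"spin":0,"hand":1},{"dp":[2,0,0],"spin":0,"hand":1}]'; python3 -m jog '[{"dp":[1,0,0],"spin":0,"hand":1},{"dp":[2,0,0],"spin":0,"hand":1},{"dp":[2,0,0],"spin":0,"hand":1}]'; python3 -m jog '[{"dp":[1,0,0],"spin":0,"hand":1},{"dp":[2,0,0],"spin":0,"hand":1},{"dp":[2,0,0],"spin":0,"hand":1}]'
```

```text
t: 11.17
ee_pos: [507.0, -4.8, 15.3]
tool_rot: [0.999, -0.04, -0.001, 0.0]
force: [-5.2, 0.4, 3.8]
grip_width: -0.0
finger_force: 2.5
t: 11.42
ee_pos: [506.8, -4.9, 15.0]
tool_rot: [0.999, -0.04, -0.003, 0.0]
force: [-9.3, 0.6, 6.2]
grip_width: -0.2
finger_force: 4.2
t: 11.67
ee_pos: [506.7, -5.0, 14.8]
tool_rot: [0.999, -0.04, -0.006, 0.0]
force: [-11.3, 0.3, 9.1]
grip_width: 0.0
finger_force: 6.0
```

Both drawers are home. Next I'll back off, lift high and move over behind the raised lid.

```bash
python3 -m jog '[{"dp":[-25,0,0],"spin":0,"hand":1},{"dp":[-60,0,0],"spin":0,"hand":1},{"dp":[-60,0,-40],"spin":0,"hand":1},{"dp":[-60,20,-80],"spin":0,"hand":1},{"dp":[-60,40,-120],"spin":0,"hand":1},{"dp":[-60,60,-160],"spin":0,"hand":1},{"dp":[-60,78,-200],"spin":0,"hand":1},{"dp":[-60,78,-240],"spin":0,"hand":1},{"dp":[-60,78,-280],"spin":0,"hand":1},{"dp":[-60,78,-320],"spin":0,"hand":1},{"dp":[-60,78,-345],"spin":0,"hand":1},{"dp":[-60,78,-345],"spin":0,"hand":1},{"dp":[-60,78,-345],"spin":0,"hand":1},{"dp":[-60,78,-345],"spin":0,"hand":1}]'
python3 - <<'E'
from h import *
ch(); print(observe()["force"].round(1)); d=0
b=snapshot("top");ref=cv2.imread("pics/top0.png")
for n,i in(("ref",ref),("now",b["img"])):
    s=cv2.cvtColor(i,cv2.COLOR_BGR2HSV)[:,:,1].astype(int)
    print(n,s[214:250,318:326].mean(1).astype(int))
E
```

```text
t: 12.83
ee_pos: [446.6, -78.5, 360.1]
tool_rot: [0.999, -0.041, 0.001, 0.0]
force: [-0.2, 0.1, 0.5]
grip_width: -0.1
finger_force: 0.0
chest frame -175.7 0.2 360.1
[-0.2  0.1  0.5]
ref [126  76  18  72  93  94  94  80  25  15  16  22  20  22  18  16  18  37
 121 120 114 111 112 119 120 115 113 112 110 111 110 117 124 123 117 115]
now [118  69  12  16  17  19  31  99 116 120 119 115 117 114 116 120 124 125
 125 117 114 110 110 118 119 115 111 112 112 112 110 118 124 121 116 113]
```

Both drawers measure as closed (edge shifts of 11 and 21+ rows match the initial openings). Now over the lid.

```bash
python3 -m jog '[{"dp":[40,0,0],"spin":0,"hand":1},{"dp":[80,0,0],"spin":0,"hand":1},{"dp":[120,0,0],"spin":0,"hand":1},{"dp":[160,0,0],"spin":0,"hand":1},{"dp":[200,0,0],"spin":0,"hand":1},{"dp":[240,0,0],"spin":0,"hand":1},{"dp":[240,0,0],"spin":0,"hand":1},{"dp":[240,0,0],"spin":0,"hand":1},{"dp":[240,0,0],"spin":0,"hand":1}]'; python3 -c "
from h import *
ch();print(observe()['joint_positions'].round(2))"
```

```text
t: 13.63
ee_pos: [685.3, -97.4, 357.5]
tool_rot: [0.999, -0.04, -0.002, -0.0]
force: [0.2, -0.2, 0.6]
grip_width: 0.2
finger_force: 0.0
chest frame 63.7 1.0 357.5
[ 0.21  0.7  -0.31  0.55  0.21  1.92 -1.61]
```

```bash
python3 -m jog '[{"dp":[0,0,35],"spin":0,"hand":1},{"dp":[0,0,70],"spin":0,"hand":1},{"dp":[0,0,105],"spin":0,"hand":1},{"dp":[0,0,130],"spin":0,"hand":1},{"dp":[0,0,140],"spin":0,"hand":1},{"dp":[0,0,140],"spin":0,"hand":1},{"dp":[0,0,140],"spin":0,"hand":1}]'; python3 -m jog '[{"dp":[-5,0,0],"spin":0,"hand":1},{"dp":[-10,0,0],"spin":0,"hand":1},{"dp":[-15,0,0],"spin":0,"hand":1},{"dp":[-20,0,0],"spin":0,"hand":1},{"dp":[-25,0,0],"spin":0,"hand":1},{"dp":[-25,0,0],"spin":0,"hand":1}]'; python3 -m jog '[{"dp":[-5,0,0],"spin":0,"hand":1},{"dp":[-10,0,0],"spin":0,"hand":1},{"dp":[-15,0,0],"spin":0,"hand":1},{"dp":[-15,0,0],"spin":0,"hand":1}]'; python3 -c "
from h import *
ch()"
```

```text
t: 14.22
ee_pos: [685.1, -98.1, 222.7]
tool_rot: [0.999, -0.041, 0.001, 0.0]
force: [-0.1, 1.9, 0.2]
grip_width: -0.3
finger_force: 0.0
t: 14.72
ee_pos: [659.6, -95.8, 221.2]
tool_rot: [0.999, -0.041, 0.0, 0.0]
force: [1.0, -0.3, 0.3]
grip_width: -0.0
finger_force: 0.0
t: 15.05
ee_pos: [644.5, -94.5, 220.6]
tool_rot: [0.999, -0.041, -0.0, 0.0]
force: [-0.9, -0.7, 0.4]
grip_width: -0.0
finger_force: 0.0
chest frame 22.9 0.4 220.6
```

```bash
cat > l.py <<'E'
from h import *
ch();b=snapshot("top");ref=cv2.imread("pics/top0.png")
d=cv2.absdiff(b["img"],ref).max(2)
for n,i in(("ref",ref),("now",b["img"])):
    print(n,i[134:220:2,316:328,0].mean(1).astype(int))
E
python3 l.py
```

```text
chest frame 22.9 0.4 220.6
ref [71 71 68 61 61 62 62 62 61 63 61 61 62 62 62 63 62 63 80 87 87 82 87 86
 85 84 92 94 93 92 93 93 94 93 94 94 93 94 68 88 72 65 64]
now [ 76  77  74  65  66  66  66  66  66  67  66  65  66  66  67  66  66  65
  86  93  92  88  93  92  92  91  98 100 100  99  99  99  99  99 101 100
 100 100  71  95  78  66  90]
```

```bash
python3 -m jog '[{"dp":[-5,0,4],"spin":0,"hand":1},{"dp":[-10,0,8],"spin":0,"hand":1},{"dp":[-15,0,12],"spin":0,"hand":1},{"dp":[-20,0,16],"spin":0,"hand":1},{"dp":[-20,0,16],"spin":0,"hand":1}]'; python3 l.py
```

```text
t: 15.52
ee_pos: [624.9, -92.7, 204.4]
tool_rot: [0.999, -0.04, -0.0, -0.0]
force: [-0.1, 1.2, 1.6]
grip_width: -0.3
finger_force: 0.5
chest frame 3.2 0.7 204.4
ref [71 71 68 61 61 62 62 62 61 63 61 61 62 62 62 63 62 63 80 87 87 82 87 86
 85 84 92 94 93 92 93 93 94 93 94 94 93 94 68 88 72 65 64]
now [ 75  76  74  71  70  71  72  71  72  71  72  71  72  72  71  71  71  72
  73  71  71  71  74  91  88  88  96 100  98  98  98  99 100 100 100 100
 100 100  72  94  77  66  90]
```

The lid is following (its edge moved from row 170 to 179). I'll continue along the hinge arc.

```bash
python3 -m jog '[{"dp":[-8,0,7],"spin":0,"hand":1},{"dp":[-16,0,13],"spin":0,"hand":1},{"dp":[-24,0,20],"spin":0,"hand":1},{"dp":[-30,0,28],"spin":0,"hand":1},{"dp":[-36,0,36],"spin":0,"hand":1},{"dp":[-42,0,44],"spin":0,"hand":1},{"dp":[-46,0,53],"spin":0,"hand":1},{"dp":[-50,0,62],"spin":0,"hand":1},{"dp":[-54,0,71],"spin":0,"hand":1},{"dp":[-54,0,71],"spin":0,"hand":1}]'; python3 l.py
```

```text
t: 16.4
ee_pos: [569.9, -88.5, 131.4]
tool_rot: [0.999, -0.04, -0.002, -0.0]
force: [-0.4, -0.5, -0.8]
grip_width: 0.1
finger_force: 0.0
chest frame -52.0 0.3 131.4
ref [71 71 68 61 61 62 62 62 61 63 61 61 62 62 62 63 62 63 80 87 87 82 87 86
 85 84 92 94 93 92 93 93 94 93 94 94 93 94 68 88 72 65 64]
now [72 73 72 72 87 89 88 89 90 90 89 90 91 91 91 91 89 90 91 91 90 92 91 91
 90 89 91 89 90 90 90 91 91 90 90 90 90 89 89 89 64 63 86]
```

```bash
python3 -m jog '[{"dp":[-2,0,6],"spin":0,"hand":1},{"dp":[-4,0,12],"spin":0,"hand":1},{"dp":[-5,0,18],"spin":0,"hand":1},{"dp":[-6,0,24],"spin":0,"hand":1},{"dp":[-7,0,29],"spin":0,"hand":1},{"dp":[-7,0,29],"spin":0,"hand":1}]'; python3 -m jog '[{"dp":[0,0,2],"spin":0,"hand":1},{"dp":[0,0,4],"spin":0,"hand":1},{"dp":[0,0,4],"spin":0,"hand":1}]'
```

```text
t: 16.95
ee_pos: [563.4, -87.9, 102.9]
tool_rot: [0.999, -0.041, -0.002, -0.0]
force: [0.2, 0.2, 0.2]
grip_width: 0.2
finger_force: 0.0
t: 17.2
ee_pos: [563.6, -87.9, 102.2]
tool_rot: [0.999, -0.041, -0.001, 0.0]
force: [-4.6, 0.5, 10.9]
grip_width: 0.4
finger_force: 5.6
```

The force jumped to 11 N without further travel, so the lid is at its stop. One firmer press, then up and away.

```bash
python3 -m jog '[{"dp":[0,0,2],"spin":0,"hand":1},{"dp":[0,0,3],"spin":0,"hand":1},{"dp":[0,0,3],"spin":0,"hand":1}]'; python3 -m jog '[{"dp":[0,0,-20],"spin":0,"hand":1},{"dp":[0,0,-60],"spin":0,"hand":1},{"dp":[0,0,-100],"spin":0,"hand":1},{"dp":[0,0,-140],"spin":0,"hand":1},{"dp":[-40,0,-170],"spin":0,"hand":1},{"dp":[-80,0,-170],"spin":0,"hand":1},{"dp":[-120,0,-170],"spin":0,"hand":1},{"dp":[-160,0,-170],"spin":0,"hand":1},{"dp":[-160,0,-170],"spin":0,"hand":1},{"dp":[-160,0,-170],"spin":0,"hand":1},{"dp":[-160,0,-170],"spin":0,"hand":1}]'; python3 -c "
from h import *
ch();a=snapshot('scene');b=snapshot('top')
i=np.hstack([cv2.resize(s['img'][y:y+300,x:x+200],None,fx=2,fy=2) for s,x,y in((a,230,100),(b,280,60))])
cv2.imwrite('pics/end.png',cv2.convertScaleAbs(i,alpha=1.5))"
```

```text
t: 17.45
ee_pos: [563.7, -87.9, 102.1]
tool_rot: [0.999, -0.041, -0.001, 0.001]
force: [-9.8, 0.4, 22.8]
grip_width: 0.1
finger_force: 11.8
t: 18.37
ee_pos: [405.6, -75.1, 267.7]
tool_rot: [0.999, -0.041, 0.001, 0.0]
force: [0.4, 0.8, 0.3]
grip_width: 0.1
finger_force: 0.0
chest frame -216.8 0.2 267.7
```

View pics/end.png

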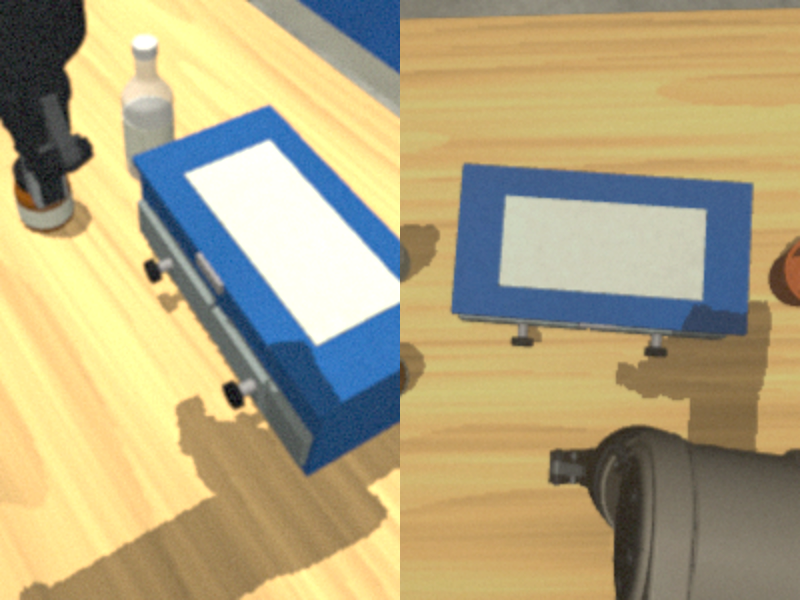

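The lid is flat and both drawers are home and level: the scene crop shows the knobs at (153,270) and (235,393) protruding equally. The bystanders haven't moved, and the arm is clear in front of the chest.

```bash
python3 -c "
from rig import sign_off
print(sign_off())"
```

```text
the job is handed in; nothing more can be done
None
```

The chest is closed and the job is handed in: both drawers were pushed fully home first, then the lid was pressed fully shut, the pot, bottle and jar look untouched in the final pictures, and the arm finished clear at about 18 s (the hand-in returned no verdict).

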